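# Nest the finished parts for inspection

## Robot

A 6-joint arm with a two-finger parallel gripper is mounted at the origin on the work surface. World frame = base frame: x ahead of the robot, y to its left, z up, the work surface at z = 0. Lengths are in mm, angles in rad, forces in N, time in s.
With the tool pointing down it reaches from about 325 to 850 mm from the base axis. Payload 4.4 kg.
Tool frame: the origin (TCP) lies midway between the tips of the shut fingers; the grasp point (between the pads) lies 19 mm behind it (tcp_to_grasp is the distance from the TCP to the grasp point, in mm); z points along the fingers, y is the line along which they close (so a half turn about z gives the same grasp; the last joint's range is limited). The gripper opens to 94 mm and grips with 3 to 60 N. Pads are 16 mm wide; open, the fingers measure 119 mm over their backs; the gripper's body (75 mm by 177 mm) begins 78 mm behind the grasp point.
Start: joints at [-0.15, 0.207, 1.542, -0, 1.393, -0.15], TCP at [575.002, -0.012, 205.447] pointing down, gripper open.
Joint ranges: [-2.73, 2.73], [-0.86, 2.22], [0.23, 2.46], [-1.11, 4.25], [0.08, 2.63], [-2.82, 2.82]. Speed limits (rad/s): [2.79, 2.79, 3.14, 3.14, 3.14, 3.14].

## Interface

Orientations are given as [roll, pitch, yaw] about the fixed x, y, z axes, in that order (R = Rz(yaw) Ry(pitch) Rx(roll)).
In Python, from plant import * gives the robot as it stands. The module is installed in compiled form; this text tells all that it offers.
- The arm moves only by the tool jog_arm, never from a script. Its argument "increments" is a list of rows, each a list of 7 numbers: the shift along the tool's x, y, z in mm, then the turn, a rotation vector about the tool's x, y, z in rad, then the finger opening in mm, from 0 to 94. A call has 1 to 12 rows; each row shifts and turns the commanded pose from where the row before left it, along the tool's axes as they then stand; what a row does not reach is not made up. A row lasts 1/12 s, in which the tool goes at most 41.7 mm and 7.16 degrees, less where a joint would pass 70% of its speed; a pose out of reach is approached as far as the arm can. A call is refused whole if a number of a shift passes 41.7 or a number of a turn 0.125, either way. A call with a gripper value outside its range is refused whole. The fingers move at their own pace and stop on an object; "grip_force" is the grip in N (left out, the last holds). Time passes only in rows, so rows that do not move let the fingers close. It gives the time, the measured TCP pose, the force, the opening and the grip force at its end, in the units of the state.
- observe(): the state, without advancing time (a new reading comes with each control period).
- capture(name): name is "scene" or "side" or "wrist"; returns the picture (480x640x3 uint8, red, green, blue); there is no depth.
- get_calibration(name): a dict with "mtx" (3x3 intrinsics, pixels), "R" (3x3) and "t" (3): a world point X has camera coordinates R X + t. Camera axes: x right, y down, z forward; pixel columns grow to the right and rows downward; lengths in mm; the calibration is good to about 2 mm. A picture is of the moment at which its call begins: read the wrist's pose just before it. get_calibration takes no time and is no camera call; for the wrist camera it gives the pose at the moment of the call.
- close_job(): hands the job in; it is judged then, once.
The state is a dict: "time_s": time; "qpos": joint angles; "qd": joint speeds; "tau": joint torques, N m; "position": TCP position; "eef_rot": TCP orientation; "contact_force": force on the tool from outside, world axes, zero at the start; "wrist_torque": the same for the moment, N m; "grip_width": opening from 0.0 (shut) to 1.0 (fully open); "gripper_force": force on a finger pad.
Only numpy, scipy, OpenCV 4.12 (cv2) and the standard library are available. Lean on these libraries where they do the work, as an engineer would, in place of code of your own. Each camera call takes 0.05 s, during which the arm holds its last target. There are 200 camera calls.

## Task

Put the four finished steel parts into the inspection nests, each in the nest whose outline matches its foot: the flanged hub in the large round nest, the plain collar in the small round one, the hexagonal nut in the six-sided one and the slide shoe in the oblong one. Set each down gently, not dropped, so that it stands upright and flat on the nest's floor inside the rim, in any order. Leave the jar and the cup standing where they are.

Things in the scene. Friction and masses are not known exactly. Their poses are not given: they have to be found in the camera images.
- hub: Flanged hub: round flange 60 mm in diameter and 12 mm thick at the bottom, with a solid round boss 34 mm in diameter on it, rising to 48 mm above the underside; about 0.45 kg. A dark spot marks the bore. Steel, upright and loose on the bench. Origin: centre of its underside, z up.
- collar: Plain round collar, a short thick tube: 36 mm outside diameter, 20 mm hole, 45 mm high, about 0.25 kg. Steel, upright and loose on the bench. Origin: centre of its underside, z up.
- hexnut: Long hexagonal nut: six-sided, 40 mm across flats (46 mm across corners), 45 mm high, about 0.40 kg, solid with a dark spot for the bore. Its y axis is square to one pair of flats (the other pairs at 60 and 120 degrees from it). Steel, upright and loose on the bench. Origin: centre of its underside, z up.
- shoe: Slide shoe, an upside-down T: foot 80 mm (along its x) by 28 mm (y), 12 mm thick, with a rib 56 mm (x) by 20 mm (y) in the middle, rising to 46 mm above the underside; about 0.45 kg; symmetric under a half turn. Steel, upright and loose on the bench. Origin: centre of its underside, z up.
- hub_nest: Large round nest, 80 mm inside, for the flanged hub. Fixed to the bench. Grey rim 6 mm thick, its top 10 mm above the bench, round a dark lined floor 5 mm above the bench. Origin: centre of the nest at bench height, z up.
- collar_nest: Small round nest, 56 mm inside, for the plain collar. Fixed to the bench. Grey rim 6 mm thick, its top 10 mm above the bench, round a dark lined floor 5 mm above the bench. Origin: centre of the nest at bench height, z up.
- hex_nest: Six-sided nest, 58 mm across the inside flats, for the hexagonal nut, which goes in at any turn; a pair of its inside flats is square to its y axis. Fixed to the bench. Grey rim 6 mm thick, its top 10 mm above the bench, round a dark lined floor 5 mm above the bench. Origin: centre of the nest at bench height, z up.
- shoe_nest: Oblong nest, 100 mm (along its x) by 48 mm (y) inside, for the slide shoe with its long side along the nest's long side. Fixed to the bench. Grey rim 6 mm thick, its top 10 mm above the bench, round a dark lined floor 5 mm above the bench. Origin: centre of the nest at bench height, z up.
- jar: Amber glass jar with dark cap and paper label, 44 mm in diameter, 60 mm high, standing among the parts. A bystander: not to be disturbed. Origin: centre of its underside.
- cup: White open cup, 60 mm across the rim, 60 mm high, standing among the parts. A bystander: not to be disturbed. Origin: centre of its underside.
Mind the look-alikes: they are no part of the job. Leave any purple look-alike of the hub alone. Leave any green look-alike of the hex_nest alone.

How it is judged (in metres and radians):
At the end, for the whole second after the job is handed in: Each of the four parts stands in its own matching nest: origins within 15 mm of each other horizontally, underside on the nest's floor (2 to 7.5 mm above the bench), upright within 0.08 rad, at rest and released (horizontal distance between hub and hub_nest below 0.015 m and z of hub in the frame of hub_nest between 0.002 and 0.0075 m and angle between each of hub, collar, hexnut, shoe's own z axis and vertical below 0.08 rad and linear speed of each of hub, collar, hexnut, shoe below 0.02 m/s and horizontal distance between collar and collar_nest below 0.015 m and z of collar in the frame of collar_nest between 0.002 and 0.0075 m and horizontal distance between hexnut and hex_nest below 0.015 m and z of hexnut in the frame of hex_nest between 0.002 and 0.0075 m and horizontal distance between shoe and shoe_nest below 0.015 m and z of shoe in the frame of shoe_nest between 0.002 and 0.0075 m); the robot touches nothing.
It fails at once if a part is dropped or thrown into its nest (faster than 0.5 m/s as it comes down in it) ((horizontal distance between hub and hub_nest below 0.04 m and height (world z) of hub below 0.03 m and linear speed of hub above 0.5 m/s) or (horizontal distance between collar and collar_nest below 0.04 m and height (world z) of collar below 0.03 m and linear speed of collar above 0.5 m/s) or (horizontal distance between hexnut and hex_nest below 0.04 m and height (world z) of hexnut below 0.03 m and linear speed of hexnut above 0.5 m/s) or (horizontal distance between shoe and shoe_nest below 0.04 m and height (world z) of shoe below 0.03 m and linear speed of shoe above 0.5 m/s)).
It fails at once if the jar or the cup is knocked over or pushed more than 40 mm away (angle between any of jar, cup's own z axis and vertical above 0.5 rad or distance of any of jar, cup from where it was at the start of the episode above 0.04 m).
It also fails if it takes over 112 s, if anything falls off the work surface, if the arm or the gripper's body presses on something with over 40 N, if the wrist force passes 120 N, or if a joint passes its speed limit or range.

## Working session

There is one attempt and no reset: what is moved stays moved. The work goes in short steps, Python scripts to look and compute and a tool call to move; the robot and the scene stay as the last step left them, time stands still between calls to the robot, and variables do not carry over. Pictures are saved under pics/ and viewed, at most 14 in all, crops included, and the job is handed in when it is done.

Besides the shell and the picture viewer there is one more tool, called after ">>>" as name(argument=value, ...), one argument or row to a line, values as JSON. jog_arm: Moves the arm, as the interface text tells. Its arguments: {"type":"object","properties":{"increments":{"type":"array","items":{"type":"array","items":{"type":"number"}}},"grip_force":{"type":"number"}},"required":["increments"]}

```bash
mkdir -p pics && python3 - <<'E'
from plant import *
import cv2,numpy as np
s=observe();print(s['time_s'],s['position'],s['eef_rot'],s['grip_width'])
for n in('scene','side','wrist'):
    c=get_calibration(n);print(n,np.round(c['mtx'],1).tolist(),np.round(c['R'],3).tolist(),np.round(c['t'],1).tolist())
    cv2.imwrite(f'pics/{n}0.png',capture(n)[:,:,::-1])
E
```

```text
0.0 [5.74198645e+02 8.20401119e-02 2.04318358e+02] [-3.13937894e+00 -2.91399394e-04  1.57076173e+00] 0.997956327561323
scene [[460.1, 0.0, 323.0], [0.0, 460.1, 239.6], [0.0, 0.0, 1.0]] [[-0.415, 0.91, -0.01], [0.689, 0.307, -0.656], [-0.594, -0.28, -0.754]] [246.6, -362.0, 1386.9]
side [[568.0, 0.0, 330.5], [0.0, 568.0, 240.5], [0.0, 0.0, 1.0]] [[-0.98, -0.199, -0.005], [-0.096, 0.492, -0.865], [0.174, -0.847, -0.502]] [561.3, 79.6, 1121.2]
wrist [[377.5, 0.0, 329.3], [0.0, 377.5, 241.0], [0.0, 0.0, 1.0]] [[1.0, -0.0, -0.002], [0.0, -0.968, 0.252], [-0.002, -0.252, -0.968]] [-573.6, -26.4, 390.9]
```

View pics/scene0.png

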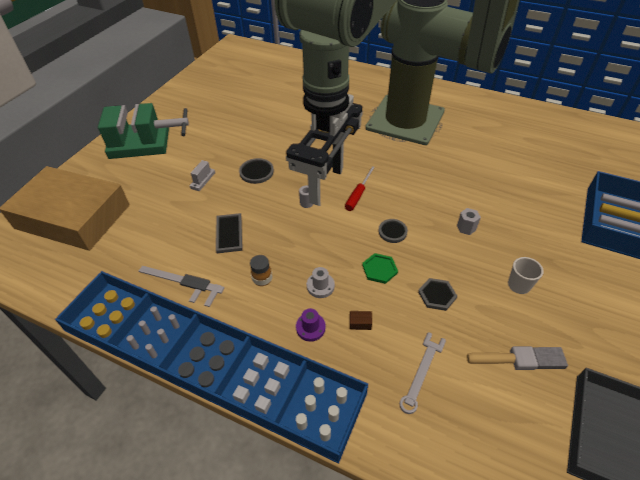

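View pics/side0.png

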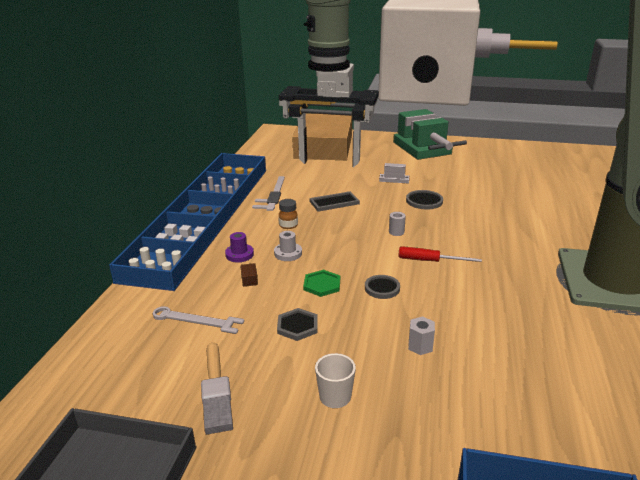

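View pics/wrist0.png

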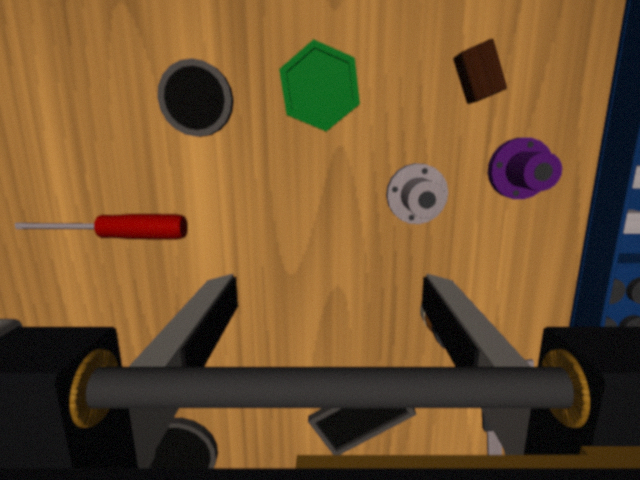

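Scene view: hub (320,283), collar (306,197, beside the finger), hexnut (469,221), shoe (202,176). Nests: large round (257,170), small round (393,230), six-sided grey (438,293), oblong (229,232). Look-alikes: purple hub (311,324) and green hex (380,268). Bystanders: jar (261,268), cup (525,275). The side view has the same things: hub (288,250), collar (397,225), hexnut (422,337), shoe (394,173), nests (424,199), (382,287), (298,324), (335,201). In the wrist view the hub boss is at (427,199), the small round nest at (195,97) and the purple hub at (525,168).

```bash
cat > h.py <<'E'
from plant import *
import cv2,numpy as np
def ray(cal,uv,z):
    R,t,K=map(np.array,(cal['R'],cal['t'],cal['mtx']))
    C=-R.T@t; d=R.T@np.linalg.solve(K,[uv[0],uv[1],1.]); return C+d*(z-C[2])/d[2]
def proj(cal,X):
    p=np.array(cal['mtx'])@(np.array(cal['R'])@np.array(X)+np.array(cal['t']));return p[:2]/p[2]
E
python3 - <<'E'
from h import *
np.set_printoptions(precision=1,suppress=True)
pts={'scene':dict(hub=(320,274,48),collar=(306,190,45),hexnut=(469,213,45),shoe=(202,167,46),hub_nest=(257,170,7),collar_nest=(393,231,7),hex_nest=(438,294,7),shoe_nest=(229,233,7),jar=(260,260,60),cup=(526,264,60)),
'side':dict(hub=(288,237,48),collar=(397,216,45),hexnut=(422,326,45),shoe=(395,166,46),hub_nest=(424,199,7),collar_nest=(382,287,7),hex_nest=(298,324,7),shoe_nest=(335,201,7),jar=(288,205,60),cup=(335,366,60)),
'wrist':dict(hub=(427,199,48),collar_nest=(196,97,7))}
for n in pts['scene']:
    print(n,[ (c,ray(get_calibration(c),p[n][:2],p[n][2])[:2]) for c,p in pts.items() if n in p])
# contours of dark floors, per view
import cv2
for c in('scene','side'):
    im=cv2.imread(f'pics/{c}0.png'); cal=get_calibration(c)
    m=(im.max(2)<60).astype('uint8')*255
    cs,_=cv2.findContours(m,cv2.RETR_EXTERNAL,cv2.CHAIN_APPROX_NONE)
    for k in cs:
        a=cv2.contourArea(k); M=cv2.moments(k)
        if a<150: continue
        u=np.array([M['m10']/a,M['m01']/a])
        for n,p in pts[c].items():
            if 'nest' in n and np.hypot(*(u-p[:2]))<12:
                W=np.array([ray(cal,q[0],5)[:2] for q in k],np.float32)
                r=cv2.minAreaRect(W); print(c,n,u,ray(cal,u,5)[:2],r)
E
```

```text
hub [('scene', array([662.6,  25. ])), ('side', array([655.6,  35.5])), ('wrist', array([661.1,  24.1]))]
collar [('scene', array([ 443.1, -113.9])), ('side', array([ 443.1, -107.3]))]
hexnut [('scene', array([360.5, 265.3])), ('side', array([364.2, 272.9]))]
shoe [('scene', array([ 474.5, -395.4])), ('side', array([ 476.7, -391. ]))]
hub_nest [('scene', array([ 389.5, -287.3])), ('side', array([ 390.9, -285.1]))]
collar_nest [('scene', array([450.9, 115.6])), ('side', array([447.3, 119.6])), ('wrist', array([448.5, 114.4]))]
hex_nest [('scene', array([581.6, 259.2])), ('side', array([578., 261.]))]
shoe_nest [('scene', array([ 613.4, -234.3])), ('side', array([ 608.3, -231.5]))]
jar [('scene', array([ 688.8, -100.7])), ('side', array([687.8, -85.2]))]
cup [('scene', array([474.6, 405.2])), ('side', array([482.7, 409.4]))]
scene hex_nest [437.7 292.6] [576.9 257.5] ((576.3519287109375, 257.2778015136719), (63.12581253051758, 57.45216369628906), 42.756263732910156)
scene collar_nest [392.9 229.1] [443.5 113. ] ((443.0818786621094, 112.05669403076172), (51.20619201660156, 54.6359443664
[... 199 characters left out ...]
9.1] [ 385.4 -292.8] ((384.3625183105469, -293.4109802246094), (74.0159912109375, 76.66925811767578), 23.837541580200195)
side hex_nest [297.1 322.3] [581.5 254.2] ((581.8171997070312, 253.94943237304688), (60.28614044189453, 52.42467498779297), 42.78493118286133)
side collar_nest [382.1 284.9] [448.1 109.7] ((447.092529296875, 108.48636627197266), (52.12760543823242, 49.31385040283203), 38.51025390625)
side shoe_nest [334.4 199.6] [ 612.2 -242.9] ((611.8016357421875, -243.10415649414062), (98.92649841308594, 38.18312072753906), 31.96943473815918)
side hub_nest [424.3 198. ] [ 390.7 -295.4] ((390.77813720703125, -296.6546630859375), (71.48043060302734, 71.59166717529297), 56.662357330322266)
```

>>> jog_arm(
  increments=[
    [30, -20, -8, 0, 0, 0, 94],
    [30, -20, -8, 0, 0, 0, 94],
    [30, -20, -8, 0, 0, 0, 94],
    [30, -20, -8, 0, 0, 0, 94],
    [30, -20, -8, 0, 0, 0, 94],
    [0, 0, 0, 0, 0, 0, 94],
    [0, 0, 0, 0, 0, 0, 94],
    [0, 0, 0, 0, 0, 0, 94],
  ],
)

```text
time_s: 0.82
position: [475.0, 149.7, 245.2]
eef_rot: [3.142, 0.001, 1.571]
contact_force: [0.6, -1.4, 1.0]
grip_width: 0.994
gripper_force: 0.0
```

```bash
cat >> h.py <<'E'
def snap(f):
    s=observe();cal=get_calibration('wrist');im=capture('wrist')[:,:,::-1].copy()
    cv2.imwrite(f'pics/{f}.png',im);np.save(f'pics/{f}.npy',cal,allow_pickle=True)
    print(s['time_s'],np.round(s['position'],1),np.round(s['eef_rot'],3));return cal,im
E
python3 -c "
from h import *
snap('wA')"
```

```text
0.8167 [475.  149.7 245.2] [3.142e+00 1.000e-03 1.571e+00]
```

>>> jog_arm(
  increments=[
    [-38, 0, 0, 0, 0, 0, 94],
    [-38, 0, 0, 0, 0, 0, 94],
    [-38, 0, 0, 0, 0, 0, 94],
    [-38, 0, 0, 0, 0, 0, 94],
    [-38, 0, 0, 0, 0, 0, 94],
    [-38, 0, 0, 0, 0, 0, 94],
    [-38, 0, 0, 0, 0, 0, 94],
    [-38, 0, 0, 0, 0, 0, 94],
    [-38, 0, 0, 0, 0, 0, 94],
    [-38, 0, 0, 0, 0, 0, 94],
    [0, 0, 0, 0, 0, 0, 94],
    [0, 0, 0, 0, 0, 0, 94],
  ],
)

```text
time_s: 1.87
position: [474.0, -233.1, 244.3]
eef_rot: [-3.14, -0.001, 1.565]
contact_force: [0.4, -0.5, -0.5]
grip_width: 1.0
gripper_force: 0.0
```

```bash
python3 -c "
from h import *
snap('wB')"
```

```text
1.8667 [ 474.  -233.1  244.3] [-3.140e+00 -1.000e-03  1.565e+00]
```

>>> jog_arm(
  increments=[
    [-38, 2, 0, 0, 0, 0, 94],
    [-38, 2, 0, 0, 0, 0, 94],
    [-38, 2, 0, 0, 0, 0, 94],
    [-38, 2, 0, 0, 0, 0, 94],
    [-38, 2, 0, 0, 0, 0, 94],
    [0, 0, 0, 0, 0, 0, 94],
    [0, 0, 0, 0, 0, 0, 94],
    [0, 0, 0, 0, 0, 0, 94],
  ],
)

```text
time_s: 2.58
position: [485.2, -418.3, 244.8]
eef_rot: [-3.141, -0.002, 1.572]
contact_force: [0.4, 0.2, -0.8]
grip_width: 0.998
gripper_force: 0.0
```

```bash
python3 -c "
from h import *
snap('wC')
a=[cv2.imread(f'pics/{f}.png')[:290] for f in('wA','wB','wC')]
b=cv2.imread('pics/wrist0.png')[120:265,380:580]; b=cv2.resize(b,(400,290))
b=cv2.copyMakeBorder(b,0,0,0,240,cv2.BORDER_CONSTANT)
p=np.vstack([np.hstack([a[0],a[1]]),np.hstack([a[2],b])]);print(p.shape)
cv2.imwrite('pics/sheet.png',cv2.resize(p,(800,363),interpolation=cv2.INTER_AREA))"
```

```text
2.5833 [ 485.2 -418.3  244.8] [-3.141e+00 -2.000e-03  1.572e+00]
(580, 1280, 3)
```

View pics/sheet.png

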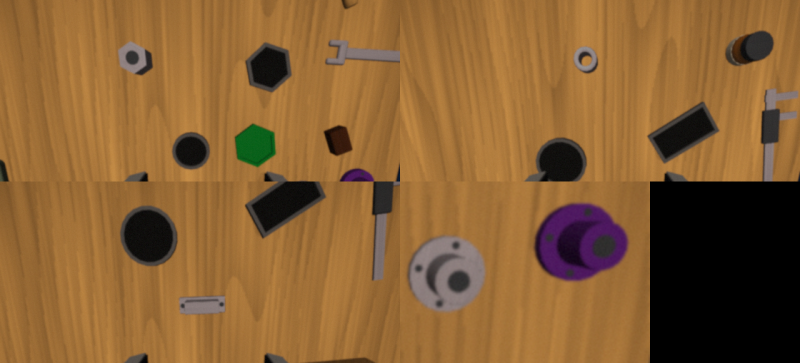

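Sheet (full-size pixels): top-left wA shows the hexnut (206,92), grey hex nest (430,107), green decoy (408,232) and collar nest (305,240). Top-right wB shows the collar (296,95), shoe nest (454,211) and jar (560,75). Bottom-left wC shows the hub nest (238,86) and shoe (323,197). The crop shows the steel hub with four bolt holes on the left and the purple decoy on the right, so I choose the grey hub and the grey hex nest.

```bash
python3 - <<'E'
from h import *
np.set_printoptions(precision=1,suppress=True)
T=dict(wA=[('hexnut',206,92,45),('hex_nest',430,107,10),('collar_nest',305,240,10)],
 wB=[('collar',296,95,45),('shoe_nest',454,211,10),('jar',600,72,60)],wC=[('hub_nest',238,86,10),('shoe',323,197,46)])
for f,L in T.items():
    im=cv2.imread(f'pics/{f}.png');cal=np.load(f'pics/{f}.npy',allow_pickle=True).item()
    hsv=cv2.cvtColor(im,cv2.COLOR_BGR2HSV)
    for n,u,v,z in L:
        ns='nest' in n
        m=((hsv[...,1]<90)|(hsv[...,2]<45)) if ns else ((hsv[...,1]<90)&(hsv[...,2]>110))
        cs,_=cv2.findContours(m.astype('uint8'),cv2.RETR_EXTERNAL,cv2.CHAIN_APPROX_NONE)
        cs=[k for k in cs if cv2.contourArea(k)>100]
        if not cs: continue
        k=min(cs,key=lambda k:np.hypot(*(np.array(cv2.minEnclosingCircle(k)[0])-(u,v))))
        W=np.array([ray(cal,q[0],z)[:2] for q in k],np.float32)
        c,r=cv2.minEnclosingCircle(W)
        print(f,n,'px',np.round(cv2.minEnclosingCircle(k)[0]),'circ',np.round(c,1),round(2*r,1),'rect',[np.round(x,1) for x in cv2.minAreaRect(W)])
        g=im[max(v-80,0):v+80,max(u-80,0):u+80]
        if n in('hexnut','shoe'):
            e=cv2.approxPolyDP(k,3,True)[:,0];print(np.array([ray(cal,q,z)[:2] for q in e]).tolist(), [im[q[1],q[0]].tolist() for q in e][:2])
E
```

```text
wA hexnut px [212.  92.] circ [363.7 268.7] 45.3 rect [array([363.4, 268.8]), array([39.9, 44.7]), np.float64(63.7)]
[[362.2331122931789, 291.0898855345623], [345.52023322501384, 280.74894863837415], [343.0810428663235, 274.64887738018274], [345.13826816664005, 256.02846775741256], [365.2901782867915, 246.0844100452363], [383.3315284546649, 258.73721110204605], [382.8775467213544, 280.76771180689536]] [[105, 127, 155], [100, 121, 149]]
wA hex_nest px [430. 108.] circ [579.  257.2] 78.6 rect [array([579. , 257.3]), array([69.7, 77. ]), np.float64(12.9)]
wA collar_nest px [305. 241.] circ [447.5 114. ] 67.8 rect [array([447.2, 114.2]), array([65.9, 66.9]), np.float64(0.0)]
wB collar px [295.  93.] circ [ 442.9 -115.5] 35.1 rect [array([ 442.7, -114.8]), array([33.6, 34. ]), np.float64(89.6)]
wB shoe_nest px [454. 212.] circ [ 611.1 -237. ] 123.0 rect [array([ 610.4, -236.4]), array([110.9,  60.2]), np.float64(32.6)]
wB jar px [611. 159.] circ [ 736.9 -173.3] 49.8 rect [array([ 738.1, -175.7]), array([47.4, 29.5]), np.float64(0.4)]
wC hub_nest px [238.  86.] circ [ 390.7 -290.8] 92.1 rect [array([ 390.5, -290.3]), array([91.3, 90.1]), np.float64(0.1)]
wC shoe px [323. 196.] circ [ 478.6 -397.7] 75.8 rect [array([ 478.6, -398.5]), array([72.5, 27.8]), np.float64(2.3)]
[[514.3493314665415, -385.0407331995583], [444.54239342837303, -386.09830499812], [442.9024447106716, -410.3003491623954], [452.9777458348305, -413.37061243782125], [513.8346087717033, -409.2080863466865]] [[103, 121, 149], [86, 103, 128]]
```

>>> jog_arm(
  increments=[
    [5, -2, 33, 0, 0, 0, 60],
    [5, -2, 33, 0, 0, 0, 60],
    [5, -3, 33, 0, 0, 0, 60],
    [0, 0, 0, 0, 0, 0.12, 60],
    [0, 0, 0, 0, 0, 0.12, 60],
    [0, 0, 0, 0, 0, 0.12, 60],
    [0, 0, 0, 0, 0, 0.12, 60],
    [0, 0, 0, 0, 0, 0.12, 60],
    [0, 0, 0, 0, 0, 0.12, 60],
    [0, 0, 0, 0, 0, 0.12, 60],
    [0, 0, 0, 0, 0, 0.12, 60],
    [0, 0, 0, 0, 0, 0.12, 60],
  ],
)

```text
time_s: 3.63
position: [478.6, -402.7, 147.2]
eef_rot: [3.141, -0.0, 0.487]
contact_force: [-0.9, 0.2, -0.6]
grip_width: 0.644
gripper_force: 0.0
```

>>> jog_arm(
  increments=[
    [0, 0, 0, 0, 0, 0.12, 60],
    [0, 0, 0, 0, 0, 0.12, 60],
    [0, 0, 0, 0, 0, 0.12, 60],
    [0, 0, 0, 0, 0, 0.1, 60],
    [0, 0, 0, 0, 0, 0, 60],
    [0, 0, 0, 0, 0, 0, 60],
  ],
)

```text
time_s: 4.13
position: [478.5, -403.4, 147.1]
eef_rot: [3.141, -0.0, 0.035]
contact_force: [0.1, 0.4, -0.4]
grip_width: 0.637
gripper_force: 0.0
```

```bash
cat >> h.py <<'E'
def top(f,z,uv=None,lo=110,sat=90,shoe=False):
    """snap, find the steel blob nearest the pixel below the tool, cast onto z"""
    cal,im=snap(f);hsv=cv2.cvtColor(im,cv2.COLOR_BGR2HSV)
    p=observe()['position']
    if uv is None: uv=proj(cal,[p[0],p[1],z])
    m=((hsv[...,1]<sat)&(hsv[...,2]>lo)).astype('uint8');m[:, :]*=1
    cs=[k for k in cv2.findContours(m,cv2.RETR_EXTERNAL,cv2.CHAIN_APPROX_NONE)[0] if cv2.contourArea(k)>200]
    for k in sorted(cs,key=lambda k:-cv2.pointPolygonTest(k,(float(uv[0]),float(uv[1])),True))[:2]:
        W=np.array([ray(cal,q[0],z)[:2] for q in k],np.float32);c,r=cv2.minEnclosingCircle(W)
        print('px',np.round(uv),cv2.boundingRect(k),'circ',np.round(c,1),round(2*r,1),'rect',[np.round(x,1) for x in cv2.minAreaRect(W)])
    return cal,im
E
python3 -c "
from h import *
top('shoe1',46,lo=100);top('shoe1b',12,lo=100)"
```

```text
4.1333 [ 478.5 -403.4  147.1] [ 3.141 -0.     0.035]
px [329. 241.] (312, 184, 33, 92) circ [ 486.5 -402.4] 73.9 rect [array([ 486.1, -402.3]), array([71.4, 24.4]), np.float64(2.6)]
4.1833 [ 478.4 -403.7  147. ] [ 3.141 -0.     0.035]
px [329. 231.] (311, 184, 34, 92) circ [ 478.4 -402.4] 83.3 rect [array([ 478.2, -402.7]), array([79.9, 27.6]), np.float64(2.4)]
```

View pics/shoe1.png

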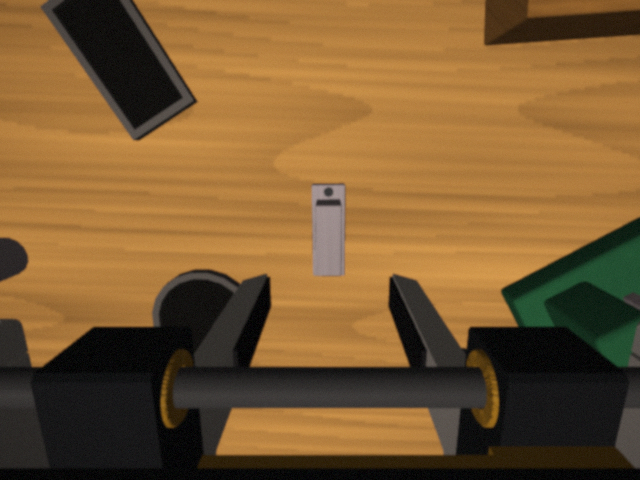

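Shoe seen at px (312–345, 184–276): foot 79.9 x 27.6 mm, centre (478.3,-402.6), yaw 2.4°. These match the description, so I go down on the rib.

>>> jog_arm(
  increments=[
    [0, -1, 30, 0, 0, 0, 60],
    [0, 0, 30, 0, 0, -0.006, 60],
    [0, 0, 30, 0, 0, 0, 60],
    [0, 0, 25, 0, 0, 0, 60],
    [0, 0, 15, 0, 0, 0, 60],
    [0, 0, 0, 0, 0, 0, 60],
    [0, 0, 0, 0, 0, 0, 15],
    [0, 0, 0, 0, 0, 0, 15],
    [0, 0, 0, 0, 0, 0, 15],
    [0, 0, 0, 0, 0, 0, 15],
    [0, 0, 0, 0, 0, 0, 15],
    [0, 0, 0, 0, 0, 0, 15],
  ],
  grip_force=40,
)

```text
time_s: 5.23
position: [478.4, -404.4, 17.5]
eef_rot: [3.141, -0.001, 0.037]
contact_force: [0.7, 5.4, 3.4]
grip_width: 0.251
gripper_force: 2.5
```

>>> jog_arm(
  increments=[
    [0, 0, 0, 0, 0, 0, 15],
    [0, 0, 0, 0, 0, 0, 15],
    [0, 0, 0, 0, 0, 0, 15],
    [0, 0, 0, 0, 0, 0, 15],
  ],
)

```text
time_s: 5.57
position: [478.3, -403.4, 17.2]
eef_rot: [-3.141, -0.0, 0.037]
contact_force: [0.4, 2.8, 5.3]
grip_width: 0.213
gripper_force: 40.0
```

>>> jog_arm(
  increments=[
    [0, 0, -20, 0, 0, 0, 15],
    [0, 0, -35, 0, 0, 0, 15],
    [0, 0, -35, 0, 0, 0, 15],
    [23, -27, 0, 0, 0, 0, 15],
    [23, -27, 0, 0, 0, 0, 15],
    [23, -27, 0, 0, 0, 0, 15],
    [23, -27, 0, 0, 0, 0, 15],
    [23, -27, 0, 0, 0, 0, 15],
    [23, -27, 0, 0, 0, 0, 15],
    [0, 0, 0, 0, 0, -0.106, 15],
    [0, 0, 0, 0, 0, -0.106, 15],
    [0, 0, 0, 0, 0, -0.106, 15],
  ],
)

```text
time_s: 6.57
position: [609.2, -235.6, 104.1]
eef_rot: [-3.14, 0.003, 0.362]
contact_force: [-0.1, 0.2, -4.6]
grip_width: 0.208
gripper_force: 40.0
```

>>> jog_arm(
  increments=[
    [0, 0, 0, 0, 0, -0.106, 15],
    [0, 0, 0, 0, 0, -0.106, 15],
    [0, 0, 0, 0, 0, 0, 15],
    [0, 0, 0, 0, 0, 0, 15],
    [0, 0, 0, 0, 0, 0, 15],
  ],
)

```text
time_s: 6.98
position: [609.2, -236.9, 105.3]
eef_rot: [-3.14, 0.001, 0.564]
contact_force: [0.2, -0.4, -5.2]
grip_width: 0.21
gripper_force: 40.0
```

```bash
python3 -c "
from h import *
snap('shoe2')"
```

```text
6.9833 [ 609.2 -236.9  105.3] [-3.14e+00  1.00e-03  5.64e-01]
```

View pics/shoe2.png

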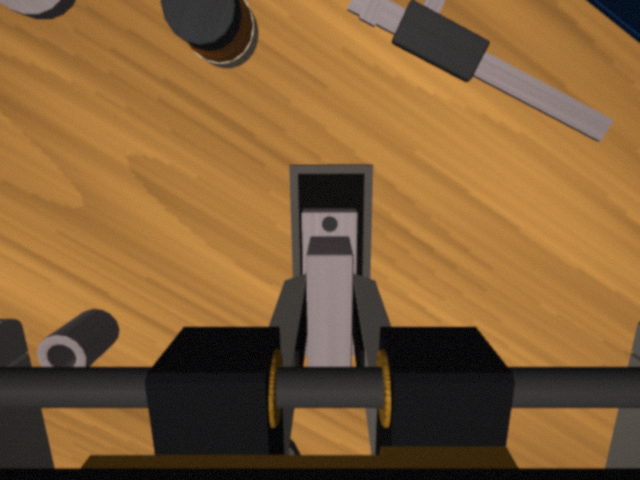

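The held shoe, at (302–357, 210–365), lies along the oblong nest and is centred on it across its width. I lower it.

>>> jog_arm(
  increments=[
    [1, 0, 25, 0, 0, 0, 15],
    [0, 0, 25, 0, 0, 0, 15],
    [0, 0, 12, 0, 0, 0, 15],
    [0, 0, 8, 0, 0, 0, 15],
    [0, 0, 6, 0, 0, 0, 15],
    [0, 0, 3, 0, 0, 0, 15],
    [0, 0, 2, 0, 0, 0, 15],
    [0, 0, 1, 0, 0, 0, 15],
    [0, 0, 0, 0, 0, 0, 15],
    [0, 0, 0, 0, 0, 0, 15],
  ],
)

```text
time_s: 7.87
position: [611.4, -236.8, 25.4]
eef_rot: [3.14, -0.001, 0.567]
contact_force: [-0.7, -0.5, -4.7]
grip_width: 0.212
gripper_force: 40.0
```

>>> jog_arm(
  increments=[
    [0, 0, 1, 0, 0, 0, 15],
    [0, 0, 1, 0, 0, 0, 15],
    [0, 0, 0.5, 0, 0, 0, 15],
    [0, 0, 0, 0, 0, 0, 15],
    [0, 0, 0, 0, 0, 0, 15],
  ],
)

```text
time_s: 8.28
position: [610.9, -236.6, 22.3]
eef_rot: [3.141, -0.0, 0.567]
contact_force: [-0.0, 0.3, -2.9]
grip_width: 0.213
gripper_force: 40.0
```

>>> jog_arm(
  increments=[
    [0, 0, 0.5, 0, 0, 0, 15],
    [0, 0, 0, 0, 0, 0, 15],
  ],
)

```text
time_s: 8.45
position: [611.0, -236.6, 22.3]
eef_rot: [3.141, -0.0, 0.567]
contact_force: [-2.5, -0.0, 0.9]
grip_width: 0.207
gripper_force: 40.0
```

>>> jog_arm(
  increments=[
    [0, 0, 0, 0, 0, 0, 36],
    [0, 0, 0, 0, 0, 0, 36],
    [0, 0, 0, 0, 0, 0, 36],
    [0, 0, 0, 0, 0, 0, 36],
    [0, 0, -8, 0, 0, 0, 36],
    [0, 0, -17, 0, 0, 0, 36],
    [0, 0, -35, 0, 0, 0, 60],
    [0, 0, -35, 0, 0, 0, 60],
    [0, 0, -30, 0, 0, 0, 60],
    [-14, -35, 0, 0, 0, 0, 60],
    [-14, -35, 0, 0, 0, 0, 60],
    [-14, -35, 0, 0, 0, 0, 60],
  ],
)

```text
time_s: 9.45
position: [518.9, -170.4, 148.2]
eef_rot: [3.139, -0.002, 0.566]
contact_force: [0.3, -0.2, -0.3]
grip_width: 0.637
gripper_force: 0.0
```

>>> jog_arm(
  increments=[
    [-14, -35, 0, 0, 0, 0, 60],
    [-14, -35, 0, 0, 0, 0, 60],
    [-6, -18, 0, 0, 0, 0, 60],
    [0, 0, 0, 0, 0, 0, 60],
    [0, 0, 0, 0, 0, 0, 60],
  ],
)

```text
time_s: 9.87
position: [443.3, -114.4, 147.4]
eef_rot: [3.139, -0.001, 0.568]
contact_force: [0.0, 0.4, 0.5]
grip_width: 0.64
gripper_force: 0.0
```

```bash
python3 -c "
from h import *
top('col1',45)"
```

```text
9.8667 [ 443.3 -114.4  147.4] [ 3.139e+00 -1.000e-03  5.680e-01]
px [330. 240.] (307, 220, 46, 43) circ [ 442.9 -114.8] 35.4 rect [array([ 442.8, -115. ]), array([34. , 34.1]), np.float64(60.2)]
px [330. 240.] (125, 266, 37, 60) circ [323.6 -13.2] 60.5 rect [array([323.6, -13.7]), array([ 3.6, 60.4]), np.float64(89.8)]
```

View pics/col1.png

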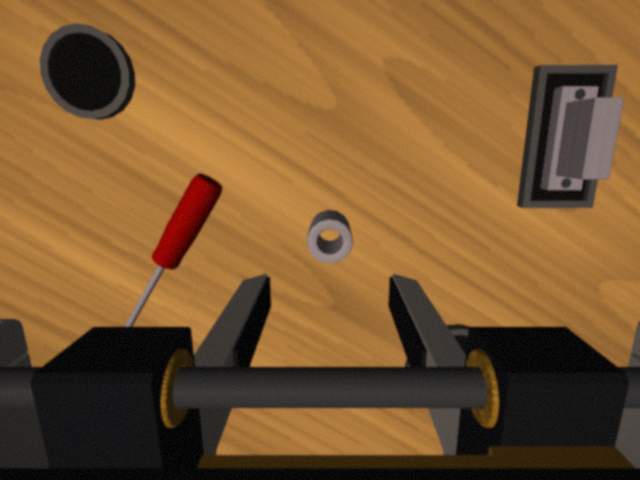

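The shoe stands in the oblong nest (575,140). The collar top is a 35 mm circle at px (330,240), within 1 mm of the TCP. I descend and grip.

>>> jog_arm(
  increments=[
    [0, 0, 30, 0, 0, 0, 60],
    [0, 0, 30, 0, 0, 0, 60],
    [0, 0, 30, 0, 0, 0, 60],
    [0, 0, 28, 0, 0, 0, 60],
    [0, 0, 15, 0, 0, 0, 60],
    [0, 0, 0, 0, 0, 0, 60],
    [0, 0, 0, 0, 0, 0, 30],
    [0, 0, 0, 0, 0, 0, 30],
    [0, 0, 0, 0, 0, 0, 30],
    [0, 0, 0, 0, 0, 0, 30],
    [0, 0, 0, 0, 0, 0, 30],
    [0, 0, 0, 0, 0, 0, 30],
  ],
  grip_force=30,
)

```text
time_s: 10.92
position: [444.5, -115.1, 14.9]
eef_rot: [3.139, -0.002, 0.567]
contact_force: [0.0, 0.5, 5.8]
grip_width: 0.374
gripper_force: 30.0
```

>>> jog_arm(
  increments=[
    [0, 0, 0, 0, 0, 0, 30],
    [0, 0, 0, 0, 0, 0, 30],
    [0, 0, 0, 0, 0, 0, 30],
  ],
)

```text
time_s: 11.17
position: [444.5, -115.1, 14.9]
eef_rot: [3.139, -0.002, 0.567]
contact_force: [-0.2, -0.4, 7.1]
grip_width: 0.381
gripper_force: 30.0
```

>>> jog_arm(
  increments=[
    [0, 0, -20, 0, 0, 0, 30],
    [0, 0, -35, 0, 0, 0, 30],
    [0, 0, -35, 0, 0, 0, 30],
    [21, -32, 0, 0, 0, 0, 30],
    [21, -32, 0, 0, 0, 0, 30],
    [21, -32, 0, 0, 0, 0, 30],
    [21, -32, 0, 0, 0, 0, 30],
    [21, -32, 0, 0, 0, 0, 30],
    [21, -32, 0, 0, 0, 0, 30],
    [0, 0, 0, 0, 0, 0, 30],
    [0, 0, 0, 0, 0, 0, 30],
    [0, 0, 0, 0, 0, 0, 30],
  ],
)

```text
time_s: 12.17
position: [445.6, 115.0, 103.1]
eef_rot: [3.141, 0.001, 0.568]
contact_force: [-0.6, -0.4, -1.5]
grip_width: 0.379
gripper_force: 30.0
```

```bash
python3 -c "
from h import *
snap('col2')"
```

```text
12.1667 [445.6 115.  103.1] [3.141e+00 1.000e-03 5.680e-01]
```

View pics/col2.png

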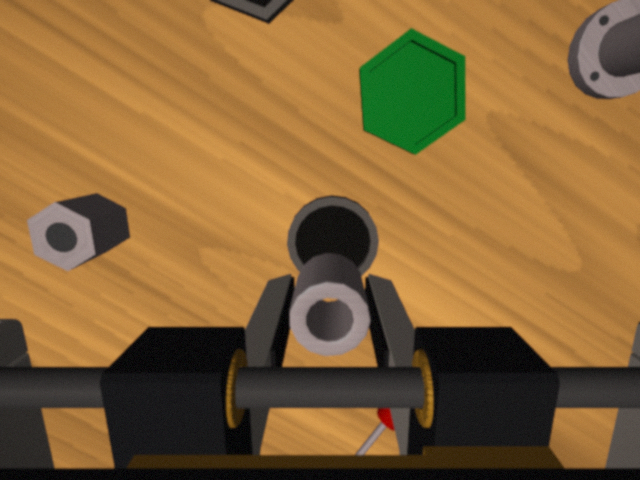

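The held collar (330,320) hangs over the small round nest (333,238) and lines up with it in the column. A 1–2 mm correction, then I lower it.

>>> jog_arm(
  increments=[
    [1, 2, 25, 0, 0, 0, 30],
    [0, 0, 25, 0, 0, 0, 30],
    [0, 0, 12, 0, 0, 0, 30],
    [0, 0, 8, 0, 0, 0, 30],
    [0, 0, 6, 0, 0, 0, 30],
    [0, 0, 4, 0, 0, 0, 30],
    [0, 0, 2, 0, 0, 0, 30],
    [0, 0, 1, 0, 0, 0, 30],
    [0, 0, 0, 0, 0, 0, 30],
    [0, 0, 0, 0, 0, 0, 30],
  ],
)

```text
time_s: 13.05
position: [448.8, 114.0, 21.1]
eef_rot: [3.141, -0.001, 0.567]
contact_force: [-0.4, -0.1, -2.1]
grip_width: 0.38
gripper_force: 30.0
```

>>> jog_arm(
  increments=[
    [0, 0, 0, 0, 0, 0, 30],
  ],
)

```text
time_s: 13.13
position: [448.7, 114.1, 21.0]
eef_rot: [3.141, -0.001, 0.567]
contact_force: [-0.5, -0.4, -2.1]
grip_width: 0.376
gripper_force: 30.0
```

>>> jog_arm(
  increments=[
    [0, 0, 0.7, 0, 0, 0, 30],
    [0, 0, 0.5, 0, 0, 0, 30],
    [0, 0, 0, 0, 0, 0, 30],
  ],
)

```text
time_s: 13.38
position: [448.6, 114.1, 19.9]
eef_rot: [3.141, -0.001, 0.567]
contact_force: [-2.0, 0.3, 4.5]
grip_width: 0.377
gripper_force: 30.0
```

>>> jog_arm(
  increments=[
    [0, 0, 0, 0, 0, 0, 50],
    [0, 0, 0, 0, 0, 0, 50],
    [0, 0, 0, 0, 0, 0, 50],
    [0, 0, 0, 0, 0, 0, 50],
    [0, 0, -8, 0, 0, 0, 50],
    [0, 0, -17, 0, 0, 0, 50],
    [0, 0, -35, 0, 0, 0, 64],
    [0, 0, -35, 0, 0, 0, 64],
    [0, 0, -30, 0, 0, 0, 64],
    [2, -35, 0, 0, 0, 0, 64],
    [2, -35, 0, 0, 0, 0, 64],
    [2, -35, 0, 0, 0, 0, 64],
  ],
)

```text
time_s: 14.38
position: [397.2, 206.6, 146.0]
eef_rot: [3.141, -0.003, 0.564]
contact_force: [0.6, 0.6, -0.7]
grip_width: 0.682
gripper_force: 0.0
```

>>> jog_arm(
  increments=[
    [2, -35, 0, 0, 0, 0, 64],
    [3, -36, 0, 0, 0, 0, 64],
    [0, 0, 0, 0, 0, 0, 64],
    [0, 0, 0, 0, 0, 0, 64],
    [0, 0, 0, 0, 0, 0, 64],
  ],
)

```text
time_s: 14.8
position: [363.1, 268.2, 144.6]
eef_rot: [3.141, -0.0, 0.568]
contact_force: [-0.1, 0.0, -0.4]
grip_width: 0.683
gripper_force: 0.0
```

```bash
python3 -c "
from h import *
top('hex1',45)"
```

```text
14.8 [363.1 268.2 144.6] [ 3.141 -0.     0.568]
px [330. 241.] (303, 212, 53, 57) circ [363.6 269. ] 45.3 rect [array([363.3, 268.6]), array([44.2, 39.6]), np.float64(31.5)]
px [330. 241.] (538, 237, 46, 43) circ [447.5 110.2] 35.4 rect [array([447.6, 109.9]), array([34.3, 34.5]), np.float64(40.4)]
```

View pics/hex1.png

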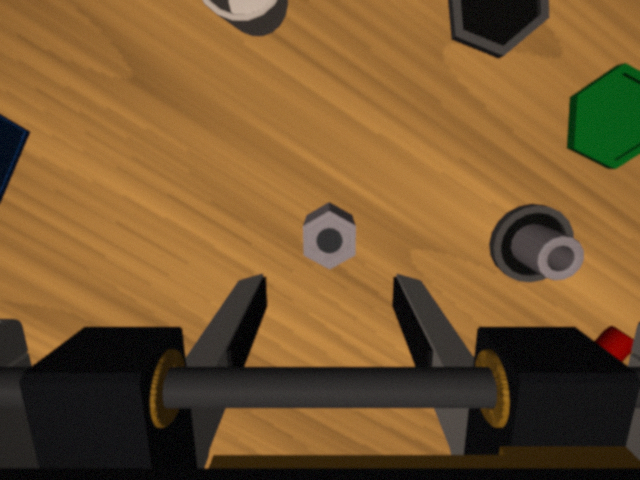

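The collar stands in its nest (560,257). The hexnut top (303–356, 212–269) has flats facing the fingers and is centred within 1 mm. I descend and grip.

>>> jog_arm(
  increments=[
    [0, 0, 30, 0, 0, 0, 64],
    [0, 0, 30, 0, 0, 0, 64],
    [0, 0, 30, 0, 0, 0, 64],
    [0, 0, 26, 0, 0, 0, 64],
    [0, 0, 14, 0, 0, 0, 64],
    [0, 0, 0, 0, 0, 0, 64],
    [0, 0, 0, 0, 0, 0, 34],
    [0, 0, 0, 0, 0, 0, 34],
    [0, 0, 0, 0, 0, 0, 34],
    [0, 0, 0, 0, 0, 0, 34],
    [0, 0, 0, 0, 0, 0, 34],
    [0, 0, 0, 0, 0, 0, 34],
  ],
  grip_force=40,
)

```text
time_s: 15.85
position: [364.4, 268.9, 15.7]
eef_rot: [3.141, -0.003, 0.567]
contact_force: [-0.5, -1.7, 5.7]
grip_width: 0.429
gripper_force: 40.0
```

>>> jog_arm(
  increments=[
    [0, 0, 0, 0, 0, 0, 34],
    [0, 0, 0, 0, 0, 0, 34],
    [0, 0, 0, 0, 0, 0, 34],
  ],
)

```text
time_s: 16.1
position: [364.4, 269.0, 15.7]
eef_rot: [3.141, -0.003, 0.567]
contact_force: [0.2, -1.5, 6.4]
grip_width: 0.423
gripper_force: 40.0
```

>>> jog_arm(
  increments=[
    [0, 0, -20, 0, 0, 0, 34],
    [0, 0, -35, 0, 0, 0, 34],
    [0, 0, -35, 0, 0, 0, 34],
    [29, 21, 0, 0, 0, 0, 34],
    [29, 21, 0, 0, 0, 0, 34],
    [29, 21, 0, 0, 0, 0, 34],
    [29, 21, 0, 0, 0, 0, 34],
    [29, 21, 0, 0, 0, 0, 34],
    [29, 20, 0, 0, 0, 0, 34],
    [0, 0, 0, 0, 0, 0, 34],
    [0, 0, 0, 0, 0, 0, 34],
    [0, 0, 0, 0, 0, 0, 34],
  ],
)

```text
time_s: 17.1
position: [575.0, 256.0, 102.5]
eef_rot: [-3.14, 0.004, 0.567]
contact_force: [-0.3, -0.9, -3.2]
grip_width: 0.424
gripper_force: 40.0
```

```bash
python3 -c "
from h import *
snap('hex2')"
```

```text
17.1 [575.  256.  102.5] [-3.14   0.004  0.567]
```

View pics/hex2.png

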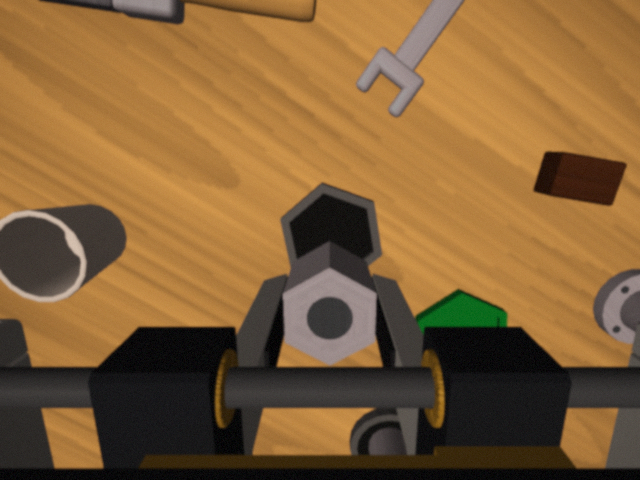

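The nut (330,315) is over the six-sided grey nest (331,230). A 4 mm correction forward, then I lower it.

>>> jog_arm(
  increments=[
    [4, 1, 25, 0, 0, 0, 34],
    [0, 0, 25, 0, 0, 0, 34],
    [0, 0, 12, 0, 0, 0, 34],
    [0, 0, 8, 0, 0, 0, 34],
    [0, 0, 5, 0, 0, 0, 34],
    [0, 0, 3, 0, 0, 0, 34],
    [0, 0, 2, 0, 0, 0, 34],
    [0, 0, 0, 0, 0, 0, 34],
    [0, 0, 0, 0, 0, 0, 34],
    [0, 0, 0, 0, 0, 0, 34],
  ],
)

```text
time_s: 17.98
position: [581.6, 257.9, 25.3]
eef_rot: [3.141, -0.002, 0.567]
contact_force: [-0.7, -0.5, -4.2]
grip_width: 0.419
gripper_force: 40.0
```

>>> jog_arm(
  increments=[
    [-2, -0.5, 1.5, 0, 0, 0, 34],
    [0, 0, 1, 0, 0, 0, 34],
    [0, 0, 1, 0, 0, 0, 34],
    [0, 0, 0, 0, 0, 0, 34],
    [0, 0, 0, 0, 0, 0, 34],
  ],
)

```text
time_s: 18.4
position: [578.8, 257.0, 20.8]
eef_rot: [3.142, -0.0, 0.567]
contact_force: [-0.4, 0.0, -2.8]
grip_width: 0.421
gripper_force: 40.0
```

>>> jog_arm(
  increments=[
    [0, 0, 0.7, 0, 0, 0, 34],
    [0, 0, 0, 0, 0, 0, 34],
  ],
)

```text
time_s: 18.57
position: [578.9, 257.0, 20.8]
eef_rot: [3.142, 0.0, 0.567]
contact_force: [-2.3, -2.0, 2.6]
grip_width: 0.425
gripper_force: 40.0
```

>>> jog_arm(
  increments=[
    [0, 0, 0, 0, 0, 0, 54],
    [0, 0, 0, 0, 0, 0, 54],
    [0, 0, 0, 0, 0, 0, 54],
    [0, 0, 0, 0, 0, 0, 54],
    [0, 0, -8, 0, 0, 0, 54],
    [0, 0, -17, 0, 0, 0, 54],
    [0, 0, -35, 0, 0, 0, 60],
    [0, 0, -35, 0, 0, 0, 60],
    [0, 0, -30, 0, 0, 0, 60],
    [-8, 34, 0, 0, 0, 0, 60],
    [-8, 34, 0, 0, 0, 0, 60],
    [-8, 34, 0, 0, 0, 0, 60],
  ],
)

```text
time_s: 19.57
position: [614.4, 157.8, 147.3]
eef_rot: [3.14, -0.003, 0.569]
contact_force: [1.2, 0.6, -0.2]
grip_width: 0.638
gripper_force: 0.0
```

>>> jog_arm(
  increments=[
    [-8, 34, 0, 0, 0, 0, 60],
    [-8, 34, 0, 0, 0, 0, 60],
    [-8, 35, 0, 0, 0, 0, 60],
    [-8, 35, 0, 0, 0, 0, 60],
    [0, 0, 0, 0, 0, 0, 60],
    [0, 0, 0, 0, 0, 0, 60],
    [0, 0, 0, 0, 0, 0, 60],
  ],
)

```text
time_s: 20.15
position: [660.3, 24.7, 145.3]
eef_rot: [-3.141, -0.0, 0.566]
contact_force: [0.3, -0.3, -0.2]
grip_width: 0.638
gripper_force: 0.0
```

```bash
python3 -c "
from h import *
top('hub1',48);top('hub1b',12)"
```

```text
20.15 [660.3  24.7 145.3] [-3.141 -0.     0.566]
px [328. 241.] (296, 196, 70, 69) circ [667.8  28.7] 53.3 rect [array([667.9,  28.5]), array([52.5, 51.9]), np.float64(31.2)]
px [328. 241.] (445, 252, 32, 37) circ [695.9 -74.6] 33.1 rect [array([695.9, -68.1]), array([14.2, 33.1]), np.float64(90.0)]
20.2 [660.1  25.4 145.2] [-3.141 -0.     0.567]
px [329. 231.] (297, 196, 69, 69) circ [660.9  24.1] 60.2 rect [array([661. ,  24.3]), array([59.3, 58.1]), np.float64(32.5)]
px [329. 231.] (445, 252, 34, 37) circ [692.8 -93.2] 38.1 rect [array([693.1, -85.1]), array([16. , 38.1]), np.float64(87.9)]
```

View pics/hub1.png

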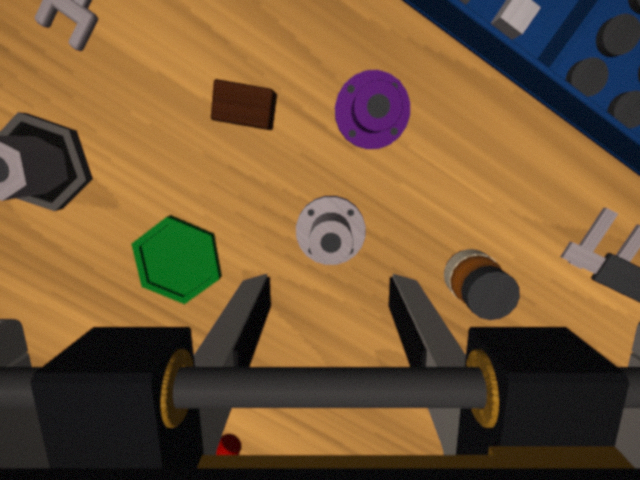

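The steel hub's flange at (297–366, 196–265) measures 60.2 mm, centred at (661,24.2). The purple one (372,110) is clear, and so is the jar (480,285). I descend onto the boss.

>>> jog_arm(
  increments=[
    [0, 1, 30, 0, 0, 0, 60],
    [0, 0, 30, 0, 0, 0, 60],
    [0, 0, 30, 0, 0, 0, 60],
    [0, 0, 25, 0, 0, 0, 60],
    [0, 0, 12, 0, 0, 0, 60],
    [0, 0, 0, 0, 0, 0, 60],
    [0, 0, 0, 0, 0, 0, 28],
    [0, 0, 0, 0, 0, 0, 28],
    [0, 0, 0, 0, 0, 0, 28],
    [0, 0, 0, 0, 0, 0, 28],
    [0, 0, 0, 0, 0, 0, 28],
    [0, 0, 0, 0, 0, 0, 28],
  ],
)

```text
time_s: 21.25
position: [661.9, 24.1, 20.0]
eef_rot: [3.141, -0.002, 0.567]
contact_force: [-1.1, 2.5, 5.4]
grip_width: 0.349
gripper_force: 40.0
```

>>> jog_arm(
  increments=[
    [0, 0, 0, 0, 0, 0, 28],
    [0, 0, 0, 0, 0, 0, 28],
    [0, 0, 0, 0, 0, 0, 28],
  ],
)

```text
time_s: 21.5
position: [662.0, 24.1, 20.0]
eef_rot: [3.141, -0.002, 0.567]
contact_force: [-0.8, 1.5, 5.9]
grip_width: 0.344
gripper_force: 40.0
```

>>> jog_arm(
  increments=[
    [0, 0, -10, 0, 0, 0, 28],
    [0, 0, -20, 0, 0, 0, 28],
    [0, 0, -35, 0, 0, 0, 28],
    [0, 0, -25, 0, 0, 0, 28],
    [0, 0, 0, 0, 0, 0, 28],
    [0, 0, 0, 0, 0, 0, 28],
  ],
)

```text
time_s: 22.0
position: [661.9, 23.2, 109.2]
eef_rot: [3.139, -0.002, 0.567]
contact_force: [-0.9, -0.5, -5.4]
grip_width: 0.347
gripper_force: 40.0
```

```bash
python3 -c "
from h import *
snap('hub2')"
```

```text
22.0 [661.9  23.2 109.2] [ 3.139e+00 -2.000e-03  5.670e-01]
```

View pics/hub2.png

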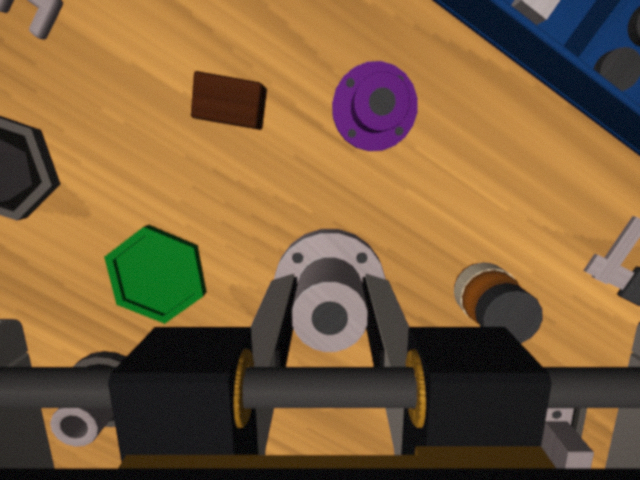

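The hub hangs upright and centred, boss at (330,317) and flange centre near (330,280). I carry it to the large round nest.

>>> jog_arm(
  increments=[
    [-33, 10, 0, 0, 0, 0, 28],
    [-33, 10, 0, 0, 0, 0, 28],
    [-33, 10, 0, 0, 0, 0, 28],
    [-33, 10, 0, 0, 0, 0, 28],
    [-33, 10, 0, 0, 0, 0, 28],
    [-33, 10, 0, 0, 0, 0, 28],
    [-33, 10, 0, 0, 0, 0, 28],
    [-33, 10, 0, 0, 0, 0, 28],
    [-33, 10, 0, 0, 0, 0, 28],
    [-33, 10, 0, 0, 0, 0, 28],
    [-33, 10, 0, 0, 0, 0, 28],
    [-33, 10, 0, 0, 0, 0, 28],
  ],
)

```text
time_s: 23.05
position: [387.9, -289.2, 104.8]
eef_rot: [-3.135, 0.001, 0.567]
contact_force: [-0.2, -0.6, -5.5]
grip_width: 0.352
gripper_force: 40.0
```

>>> jog_arm(
  increments=[
    [0, 0, 0, 0, 0, 0, 28],
    [0, 0, 0, 0, 0, 0, 28],
    [0, 0, 0, 0, 0, 0, 28],
  ],
)

```text
time_s: 23.3
position: [390.0, -288.7, 105.9]
eef_rot: [-3.137, 0.0, 0.566]
contact_force: [-0.0, 0.4, -4.2]
grip_width: 0.347
gripper_force: 40.0
```

```bash
python3 -c "
from h import *
snap('hub3')"
```

```text
23.3 [ 390.  -288.7  105.9] [-3.137  0.     0.566]
```

View pics/hub3.png

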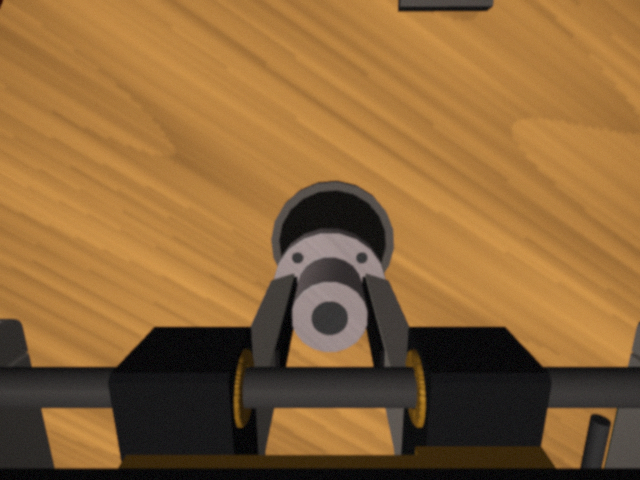

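The hub (330,290) hangs over the large round nest (333,240), about 2 mm left of centre. I correct that and lower it.

>>> jog_arm(
  increments=[
    [-0.5, 2, 25, 0, 0, 0, 28],
    [0, 0, 25, 0, 0, 0, 28],
    [0, 0, 12, 0, 0, 0, 28],
    [0, 0, 8, 0, 0, 0, 28],
    [0, 0, 4, 0, 0, 0, 28],
    [0, 0, 2, 0, 0, 0, 28],
    [0, 0, 1, 0, 0, 0, 28],
    [0, 0, 0, 0, 0, 0, 28],
    [0, 0, 0, 0, 0, 0, 28],
    [0, 0, 0, 0, 0, 0, 28],
  ],
)

```text
time_s: 24.18
position: [392.5, -292.8, 31.9]
eef_rot: [3.14, -0.0, 0.567]
contact_force: [-0.4, -0.1, -5.2]
grip_width: 0.348
gripper_force: 40.0
```

>>> jog_arm(
  increments=[
    [0, -2, 2, 0, 0, 0, 28],
    [0, 0, 1.5, 0, 0, 0, 28],
    [0, 0, 1, 0, 0, 0, 28],
    [0, 0, 1, 0, 0, 0, 28],
    [0, 0, 0, 0, 0, 0, 28],
    [0, 0, 0, 0, 0, 0, 28],
  ],
)

```text
time_s: 24.68
position: [390.8, -290.5, 25.4]
eef_rot: [-3.141, 0.0, 0.567]
contact_force: [-0.4, 0.0, -6.1]
grip_width: 0.348
gripper_force: 40.0
```

>>> jog_arm(
  increments=[
    [0, 0, 0.5, 0, 0, 0, 28],
    [0, 0, 0, 0, 0, 0, 28],
  ],
)

```text
time_s: 24.85
position: [391.0, -290.6, 25.1]
eef_rot: [3.141, -0.0, 0.567]
contact_force: [-0.1, -0.0, -5.1]
grip_width: 0.347
gripper_force: 40.0
```

>>> jog_arm(
  increments=[
    [0, 0, 0.6, 0, 0, 0, 28],
    [0, 0, 0, 0, 0, 0, 28],
    [0, 0, 0, 0, 0, 0, 28],
  ],
)

```text
time_s: 25.1
position: [390.9, -290.7, 25.0]
eef_rot: [3.141, 0.0, 0.567]
contact_force: [-2.5, 1.3, 1.5]
grip_width: 0.346
gripper_force: 40.0
```

>>> jog_arm(
  increments=[
    [0, 0, 0, 0, 0, 0, 48],
    [0, 0, 0, 0, 0, 0, 48],
    [0, 0, 0, 0, 0, 0, 48],
    [0, 0, 0, 0, 0, 0, 48],
    [0, 0, -8, 0, 0, 0, 48],
    [0, 0, -17, 0, 0, 0, 48],
    [0, 0, -35, 0, 0, 0, 60],
    [0, 0, -35, 0, 0, 0, 60],
    [0, 0, -35, 0, 0, 0, 60],
    [0, 0, -35, 0, 0, 0, 60],
    [0, 0, 0, 0, 0, 0, 60],
    [0, 0, 0, 0, 0, 0, 60],
  ],
)

```text
time_s: 26.1
position: [392.5, -292.1, 193.0]
eef_rot: [3.134, -0.001, 0.567]
contact_force: [-0.2, 0.4, 0.7]
grip_width: 0.636
gripper_force: 0.0
```

```bash
python3 -c "
from h import *
top('hub4',17)
a=capture('scene')[130:330,180:560,::-1];b=capture('side')[120:420,200:500,::-1]
cv2.imwrite('pics/final.png',np.hstack([cv2.resize(a,(450,237)),cv2.resize(b,(237,237))]))"
```

```text
26.1 [ 392.5 -292.1  193. ] [ 3.134e+00 -1.000e-03  5.670e-01]
px [326. 221.] (296, 193, 61, 60) circ [ 389.8 -291.3] 59.1 rect [array([ 389.9, -291.6]), array([57.8, 57.9]), np.float64(32.4)]
px [326. 221.] (395, 0, 33, 19) circ [ 583.4 -253.8] 29.3 rect [array([ 583.4, -253.8]), array([13.5, 27. ]), np.float64(32.6)]
```

View pics/final.png

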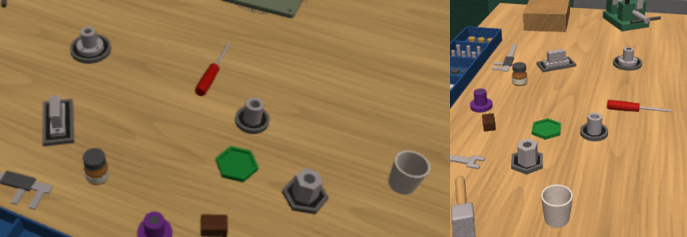

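In both crops all four parts stand upright in their own nests: hub (90,42), shoe (58,120), collar (252,112) and hexnut (305,185) in the left crop. The jar and cup are in place, and the hub flange measures (389.8,-291.3), within 1.5 mm of its nest. I hand in.

```bash
python3 -c "
from plant import *
print(close_job())"
```

```text
the job is handed in; nothing more can be done
None
```

The job is handed in after about 26 s of robot time: the last pictures show all four parts upright in their matching nests and the jar and cup undisturbed, but `close_job()` returned no verdict.

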